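# Load a roller tube into the bearing press

### The arm

A 6-joint arm with a two-finger parallel gripper is mounted at the origin on the work surface. World frame = base frame: x ahead of the robot, y to its left, z up, the work surface at z = 0. Lengths are in m, angles in rad, forces in N, time in s.
With the tool pointing down it reaches from about 0.3 to 0.875 m from the base axis. Payload 6.4 kg.
Tool frame: the origin (TCP) lies midway between the tips of the shut fingers; the grasp point (between the pads) lies 19 mm behind it (arm.tcp_to_grasp is the distance from the TCP to the grasp point, in m); z points along the fingers, y is the direction in which the jaws open and shut (so a half turn about z gives the same grasp; the last joint's range is limited). The gripper opens to 85 mm and grips with 20 to 120 N. Pads are 22 mm wide; open, the fingers measure 114 mm over their backs; the gripper's body (76 mm by 85 mm) begins 54 mm behind the grasp point. The pads swing forward as they close: fully open they stand 13 mm farther back than shut.
Start: joints at [1.113, 0.181, 1.607, -0, 1.354, -0.206], TCP at [0.143, 0.557, 0.231] pointing down, gripper open.
Joint ranges: [-2.99, 2.99], [-0.89, 2.07], [0.3, 2.58], [-1.14, 4.28], [0, 2.63], [-3.12, 3.12]. Speed limits (rad/s): [2.57, 2.57, 3.01, 3.14, 3.14, 3.14].

### API

Orientations are given as a unit quaternion [w, x, y, z].
In Python, from cell import arm, eoat, sensors, eyes gives the robot as it stands. Calls block until the motion is done:
- arm.goto(position, orientation): joint-space move of the TCP to a pose.
- arm.move_straight(position, ori=None, v=0.15): straight line of the TCP; ori=None keeps the orientation; v is the mean speed in m/s.
- arm.set_joints(angles): joint-space move.
- eoat.grip(opening, grasp_force=None): finger opening in m; grasp_force is the grip in N (None keeps the last); returns when the fingers have stopped.
- arm.dwell(seconds).
- arm.ik(position, orientation): joint angles nearest the present ones, or None.
- sensors.observe(): the state.
- eyes.get_image(name): name is "scene" or "top" or "wrist"; returns the picture (384x512x3 uint8, blue, green, red); there is no depth.
- eyes.camera_params(name): a dict with "intrinsics" (3x3 intrinsics, pixels), "R" (3x3) and "t" (3): a world point X has camera coordinates R X + t. Camera axes: x right, y down, z forward; pixel columns grow to the right and rows downward; lengths in m; the calibration is good to about 2 mm. The wrist camera is an equidistant fisheye: a pixel r from the principal point sees the ray r / f radians off the axis. A picture is of the moment at which its call begins: read the wrist's pose just before it. camera_params takes no time and is no camera call; for the wrist camera it gives the pose at the moment of the call.
A pose or a line that the arm cannot do raises arm.PlanningError and nothing moves.
- arm.hand_in(): hands the job in, once; it reports no verdict.
The state is a dict: "clock": time; "qpos": joint angles; "joint_vel": joint speeds; "joint_torque": joint torques, N m; "eef_pos": TCP position; "eef_rot": TCP orientation; "contact_force": force on the tool from outside, world axes, zero at the start; "torque": the same for the moment, N m; "grip_width": finger opening in m.
Only numpy, scipy, OpenCV 4.12 (cv2) and the standard library are available. Lean on these libraries where they do the work, as an engineer would, in place of code of your own. Each camera call takes 0.05 s, during which the arm holds its last target.

### The job

Roll the steel tube that lies on the bench at the foot of the bearing press's loading ramp up the ramp, between the side guides and over the spring catches, until it is fully home against both stop buttons and the catches hold it there, then take the hand away. Push it slowly and steadily from behind with the fingertips; do not grip, lift or carry it, push it only lightly against the stop, and never let it run free or roll back down. Leave the bearings, the oil bottle and the spanner where they are.

Things in the scene. Friction and masses are not known exactly. Their poses are not given: they have to be found in the camera images.
- tube_center (a point): Centre of the loose bright steel tube, on its axis half-way along: 50 mm outside diameter, 200 mm long, 0.38 to 0.59 kg, open ends, smooth and oiled (friction 0.3), rolls freely. y runs along the tube; x and z turn as it rolls. It starts lying on the bench, its axis 25 to 45 mm before the ramp's foot, up to 8 mm off the middle and 0.15 rad out of square.
- ramp: Grey loading ramp fixed to the bench, rising 6 degrees, 250 mm wide, 205 mm long. Origin: middle of its foot, where deck and bench meet; x up the slope along the deck, y to the left looking up it, z square to the deck. Steel side guides 22 mm high, inner faces at y = +/-113 mm from x = 95 mm up, flared outward from x = 61 mm. The deck between y = +/-70 mm is plain and free.
- home (a point): Where the tube's centre is when it is home: 150 mm up the ramp from its foot and 25 mm off the deck, at mid-width. Axes as the ramp's; the tube then lies along y.
- stop (a point): Middle between the two round steel stop buttons (20 mm diameter, 100 mm apart across the ramp) on the aluminium stop bar at the top of the ramp, in the plane of their faces, 25 mm off the deck and 25 mm up the slope from home. The bar's top is 40 mm off the deck. Axes as the ramp's.
- catch_left (a point): Top of the left spring catch: a steel nose 12 mm wide that sticks 6.5 mm up through a slot in the deck, 82 mm left of the middle, 16 mm down the slope from home. The tube presses both down as it rolls over (2 to 3 N of extra push in all); behind the home tube they rise again and press it lightly against the stop.
- catch_right (a point): Top of the right spring catch, like the left one, 82 mm right of the middle.
- ram_left (a point): Tip of the left press ram, in line with the home tube's axis, 34 mm beyond its end; steel nose and rod 41 mm thick at most, then a square aluminium cylinder body from 51 mm farther out, top about 71 mm above the bench, with air fittings 20 mm higher.
- ram_right (a point): Tip of the right press ram, the mirror image of the left one.
- bearing_a: Loose ball bearing lying flat on the bench left of the ramp's foot, 45 mm diameter, 14 mm thick; origin under its centre. To be left alone.
- bearing_b: Loose ball bearing lying flat on the bench right of the ramp, 45 mm diameter, 14 mm thick; origin under its centre. To be left alone.
- oiler: Small white oil bottle standing left of the ramp, 40 mm diameter, 110 mm tall; origin under its centre. To be left alone.
- spanner: Steel spanner 180 mm long lying on the bench to the right in front of the ramp; origin under its middle, x along it. To be left alone.
Things that resemble listed ones, but are neither listed nor needed, are in the scene too. Of the things like the part that bears tube_center, leave any that is pink, purple or red; of the rest the larger one is meant.

How it is judged:
By the outcome, as a careful person would: the job done as asked, in the order asked, and still so for the second after the job is handed in, with the robot touching nothing.
It also fails if it takes over 35 s, if anything falls off the work surface, if the arm or the gripper's body presses on something with over 40 N, if the wrist force passes 120 N, or if a joint passes its speed limit or range.

## Working session

There is one attempt and no reset: what is moved stays moved. The work goes in short steps, each a Python script; the robot and the scene stay as the last script left them, time stands still between calls to the robot, and variables do not carry over. Pictures are saved under pics/ and viewed, and the job is handed in when it is done.

```bash
mkdir -p pics; ls; python3 - <<'E'
from cell import arm, eoat, sensors, eyes
import cv2,numpy as np
s=sensors.observe();print({k:np.round(v,3) for k,v in s.items()})
for n in("scene","top","wrist"):
    p=eyes.camera_params(n);cv2.imwrite(f"pics/{n}0.png",eyes.get_image(n));print(n,{k:np.round(v,4).tolist() for k,v in p.items()})
E
```

```text
pics
{'clock': np.float64(0.0), 'qpos': array([ 1.113,  0.182,  1.608,  0.   ,  1.354, -0.206]), 'joint_vel': array([-0.001,  0.001, -0.001,  0.   ,  0.001,  0.   ]), 'joint_torque': array([ 1.0000e-03, -4.4486e+01, -3.5134e+01, -0.0000e+00,  9.0000e-03,
       -0.0000e+00]), 'eef_pos': array([0.143, 0.556, 0.23 ]), 'eef_rot': array([-0.   ,  0.126,  0.992, -0.001]), 'contact_force': array([ 0.011, -0.283,  0.044]), 'torque': array([0.036, 0.023, 0.02 ]), 'grip_width': np.float64(0.086)}
scene {'intrinsics': [[464.1154, 0.0, 253.8502], [0.0, 464.1154, 191.953], [0.0, 0.0, 1.0]], 'R': [[-0.0032, 0.9999, 0.0169], [0.6846, 0.0145, -0.7288], [-0.7289, 0.0092, -0.6846]], 't': [0.0926, -0.2618, 1.8811]}
top {'intrinsics': [[452.4171, 0.0, 246.0179], [0.0, 452.4171, 190.0133], [0.0, 0.0, 1.0]], 'R': [[0.0092, -0.9999, 0.0091], [-0.987, -0.0106, -0.1604], [0.1604, -0.0075, -0.987]], 't': [-0.0831, 0.4827, 1.2485]}
wrist {'intrinsics': [[297.3186, 0.0, 251.0645], [0.0, 297.3186, 190.5827], [0.0, 0.0, 1.0]], 'R': [[0.2489, 0.9685, -0.0023], [0.931, -0.2386, 0.2763], [0.2671, -0.0709, -0.9611]], 't': [-0.5726, -0.0367, 0.3797]}
```

View pics/scene0.png

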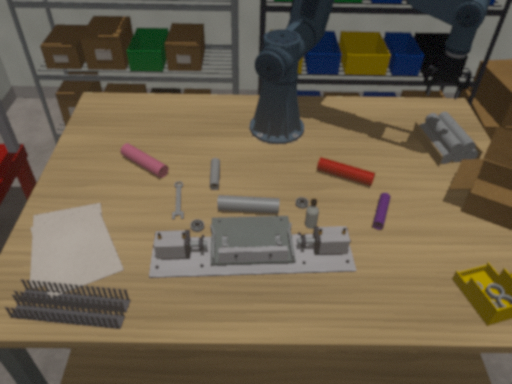

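View pics/top0.png

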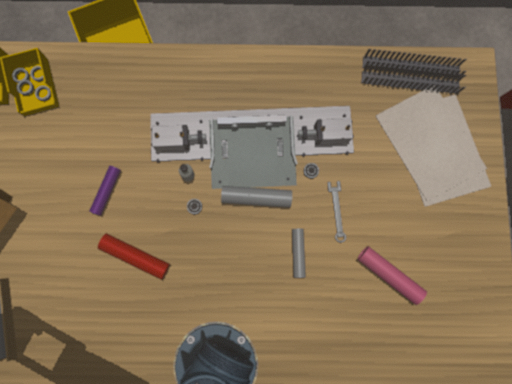

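View pics/wrist0.png

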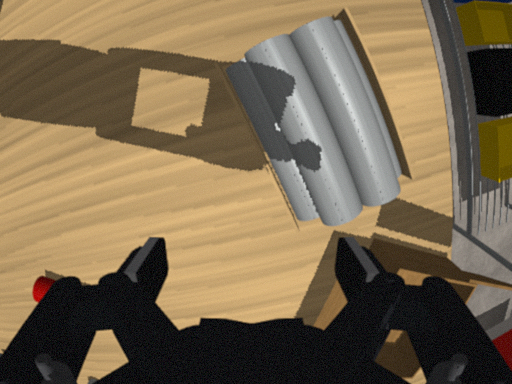

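```bash
python3 - <<'E'
import cv2
a=cv2.imread("pics/top0.png")[95:225,140:360];cv2.imwrite("pics/topc.png",cv2.resize(a,None,fx=3.6,fy=3.6,interpolation=cv2.INTER_CUBIC))
a=cv2.imread("pics/scene0.png")[180:280,140:360];cv2.imwrite("pics/scenec.png",cv2.resize(a,None,fx=3.6,fy=3.6,interpolation=cv2.INTER_CUBIC))
E
```

```text
(no output)
```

View pics/topc.png

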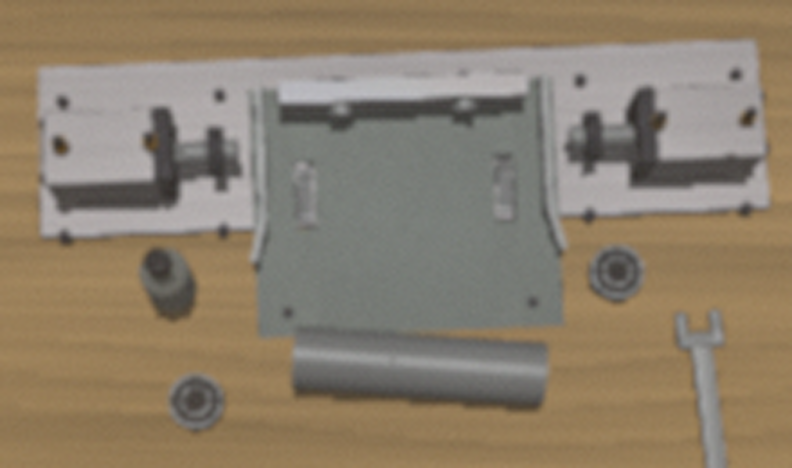

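View pics/scenec.png

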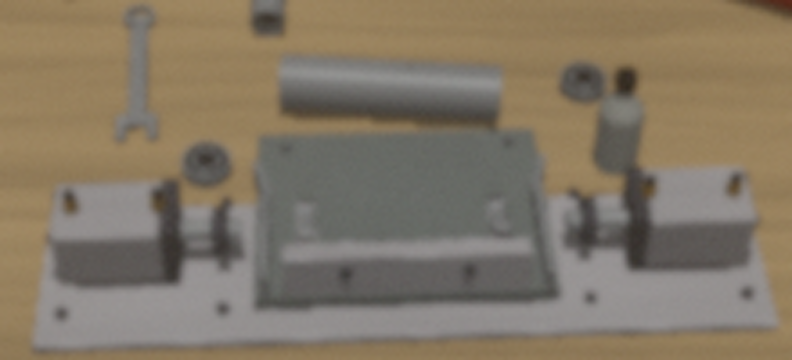

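```bash
cat >h.py <<'E'
import numpy as np
from cell import arm,eoat,sensors,eyes
def proj(X,p):
    c=np.asarray(X)@p["R"].T+p["t"]; u=c@p["intrinsics"].T; return u[...,:2]/u[...,2:]
def ray(px,p,z):
    d=p["R"].T@np.linalg.solve(p["intrinsics"],[*px,1]); o=-p["R"].T@p["t"]; return o+d*(z-o[2])/d[2]
def Rramp(yaw):
    c,s=np.cos(yaw),np.sin(yaw);a=np.radians(6);ca,sa=np.cos(a),np.sin(a)
    return np.array([[c,-s,0],[s,c,0],[0,0,1]])@np.array([[ca,0,-sa],[0,1,0],[sa,0,ca]])
E
python3 - <<'E'
from h import *
from scipy.optimize import least_squares
T=eyes.camera_params("top");S=eyes.camera_params("scene")
oT=np.array([140,95]);oS=np.array([140,180])
f=lambda q,o:(np.array(q)+.5)/3.6-.5+o
obs=[(T,oT,(260,337),(0,.125,0)),(T,oT,(563,323),(0,-.125,0)),(T,oT,(240,158),(.15,.134,.025)),(T,oT,(567,145),(.15,-.134,.025)),
(S,oS,(261,136),(0,-.125,0)),(S,oS,(537,131),(0,.125,0)),(S,oS,(240,237),(.15,-.134,.025)),(S,oS,(568,228),(.15,.134,.025)),
(T,oT,(279,82),(.18,.10,.04)),(T,oT,(527,76),(.18,-.10,.04))]
def res(v,sel=range(8)):
    r=[]
    for i in sel:
        p,o,q,X=obs[i]; r.append(proj(Rramp(v[2])@np.array(X)+[v[0],v[1],0],p)-f(q,o))
    return np.concatenate(r)
for sel in [range(8),range(4),range(4,8)]:
    s=least_squares(res,[.5,0,0],args=(sel,));print(s.x.round(4),s.fun.reshape(-1,2).round(1).tolist())
v=least_squares(res,[.5,0,0]).x
R=Rramp(v[2]);print("home",R@[.15,0,.025]+[v[0],v[1],0])
for p,o,c in[(T,oT,[(296,330),(294,392),(547,345),(541,408)]),(S,oS,[(281,57),(281,110),(501,67),(497,123)])]:
    a=ray(f(np.mean(c[:2],0),o),p,.025);b=ray(f(np.mean(c[2:],0),o),p,.025)
    d=a-b if a[1]>b[1] else b-a
    m=(a+b)/2;print(a,b,np.linalg.norm(d),"mid",m,"yaw",np.arctan2(-d[0],d[1]),"ramp",R.T@(m-[v[0],v[1],0]))
print(ray(f((195,402),oT),T,.007),ray(f((616,272),oT),T,.007),ray(f((700,325),oT),T,.004),ray(f((160,265),oT),T,.11))
E
```

```text
[ 0.5003 -0.1022  0.0517] [[-0.3, 0.1], [0.5, 0.6], [-0.3, -2.2], [1.1, -2.2], [-0.1, -0.3], [-0.3, -0.7], [1.2, -2.0], [0.1, -1.8]]
[ 0.4976 -0.1019  0.0563] [[-0.4, 1.2], [0.4, 1.3], [-0.7, -1.1], [0.7, -1.4]]
[ 0.5055 -0.1024  0.0439] [[-0.3, 0.6], [-0.2, 0.7], [0.7, -0.9], [-0.2, -0.2]]
home [ 0.64663457 -0.09464343  0.04054232]
[ 0.47086313 -0.00837067  0.025     ] [ 0.46046626 -0.20712861  0.025     ] 0.19902968277937738 mid [ 0.4656647  -0.10774964  0.025     ] yaw -0.05226156659853619 ramp [-0.03203629 -0.00373312  0.02850486]
[ 0.46563026 -0.21019517  0.025     ] [ 0.47647554 -0.01177858  0.025     ] 0.198712764870564 mid [ 0.4710529  -0.11098687  0.025     ] yaw -0.054604795012486516 ramp [-0.02685121 -0.00724458  0.02795988]
[0.43933916 0.07236107 0.007     ] [ 0.54995634 -0.26857236  0.007     ] [ 0.50722735 -0.33703269  0.004     ] [0.52993342 0.09037818 0.11      ]
```

```bash
python3 - <<'E'
from h import *
from scipy.spatial.transform import Rotation as Ro
s=sensors.observe();W=eyes.camera_params("wrist")
C=-W["R"].T@W["t"];q=s["eef_rot"];R=Ro.from_quat([*q[1:],q[0]]).as_matrix()
print("cam in tool",R.T@(C-s["eef_pos"]),"optical axis in tool",R.T@W["R"][2], "toolx",R[:,0],"tooly",R[:,1])
for base in([0,0,1,0],[0,1,0,0]):
    yaw=-.053
    b=Ro.from_quat([*base[1:],base[0]]);o=(Ro.from_euler('z',yaw)*b).as_quat();o=[o[3],*o[:3]]
    for p in([.42,-.107,.2],[.42,-.107,.003],[.61,-.095,.02]):
        j=arm.ik(p,o);print(base,p,None if j is None else np.round(j,2))
E
```

```text
cam in tool [ 0.06965607 -0.00131102 -0.14319706] optical axis in tool [-2.76647787e-01 -6.82845706e-04  9.60971142e-01] toolx [-9.68472323e-01  2.49121027e-01  2.72853489e-04] tooly [ 0.24912047  0.9684716  -0.00132388]
[0, 0, 1, 0] [0.42, -0.107, 0.2] [-0.52 -0.12  1.98 -0.    1.28 -2.04]
[0, 0, 1, 0] [0.42, -0.107, 0.003] [-0.52  0.24  2.09 -0.    0.81 -2.04]
[0, 0, 1, 0] [0.61, -0.095, 0.02] [-0.35  0.53  1.62 -0.    0.99 -1.86]
[0, 1, 0, 0] [0.42, -0.107, 0.2] [-0.52 -0.12  1.98 -0.    1.28  1.1 ]
[0, 1, 0, 0] [0.42, -0.107, 0.003] [-0.52  0.24  2.09 -0.    0.81  1.1 ]
[0, 1, 0, 0] [0.61, -0.095, 0.02] [-0.35  0.53  1.62 -0.    0.99  1.28]
```

```bash
cat >>h.py <<'E'
from scipy.spatial.transform import Rotation as Ro
def ori(yaw):
    o=(Ro.from_euler('z',yaw)*Ro.from_quat([1,0,0,0])).as_quat();return np.array([o[3],*o[:3]])
E
python3 - <<'E'
from h import *
import cv2
arm.goto([.414,-.107,.12],ori(-.053)); arm.move_straight([.414,-.107,.002],v=.12)
s=sensors.observe();print(s["clock"],s["eef_pos"],s["contact_force"],s["grip_width"])
W=eyes.camera_params("wrist");np.savez("w1.npz",**W);cv2.imwrite("pics/w1.png",eyes.get_image("wrist"));cv2.imwrite("pics/s1.png",eyes.get_image("scene")[150:300,100:400])
E
```

```text
3.85 [ 0.4145336  -0.10724809  0.00252623] [ 0.04449943 -0.11181513  1.09456482] 0.08527070235567168
```

View pics/w1.png

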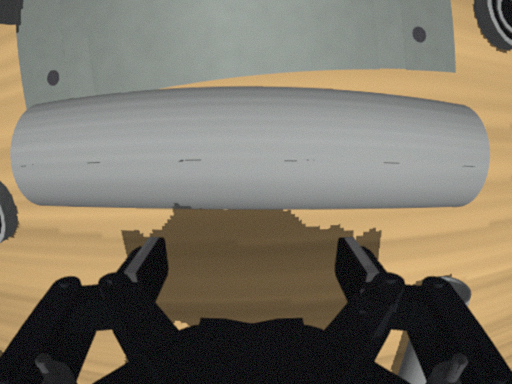

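View pics/s1.png

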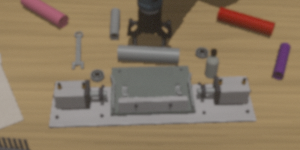

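```bash
python3 - <<'E'
from h import *
import cv2
from scipy.optimize import least_squares
W=np.load("w1.npz");K=W["intrinsics"];R=W["R"];C=-R.T@W["t"]
def wr(u,v):
    d=np.array([u-K[0,2],v-K[1,2]]);r=np.hypot(*d);th=r/K[0,0]
    return R.T@np.array([*(d/r*np.sin(th)),np.cos(th)])
sil=[(256,87),(256,209),(130,94),(380,92),(130,208),(380,208)]
def res(v):
    x0,yaw=v;a=np.array([-np.sin(yaw),np.cos(yaw),0]);P=np.array([x0,-.108,.025]);o=[]
    for s in sil:
        n=np.cross(a,wr(*s));o.append(abs((P-C)@n)/np.linalg.norm(n)-.025)
    return np.array(o)
s=least_squares(res,[.467,-.05]);print(s.x,s.fun*1000)
for u,v in[(12,155),(488,155)]:
    d=wr(u,v)
    # intersection w/ z .045
    print((C+d*(.03-C[2])/d[2]).round(4))
for u,v in[(152,238),(350,238),(162,268)]:
    d=wr(u,v);print("tip",(C+d*(.015-C[2])/d[2]).round(4))
# ramp foot line: points on visible foot edge & holes
for u,v in[(455,71),(400,70),(300,77),(27,107)]:
    d=wr(u,v);print("foot",(C+d*(0-C[2])/d[2]).round(4))
im=cv2.imread("pics/w1.png")
cv2.imwrite("pics/w1c.png",cv2.resize(im[190:300,90:410],None,fx=2.5,fy=2.5,interpolation=cv2.INTER_CUBIC))
E
```

```text
[ 0.46814271 -0.04728776] [-0.14458884 -0.16902181 -0.44351532  0.18564689 -0.45312568  0.19677431]
[0.4763 0.0085 0.03  ]
[ 0.4636 -0.2305  0.03  ]
tip [ 0.4249 -0.0594  0.015 ]
tip [ 0.4196 -0.1589  0.015 ]
tip [ 0.4074 -0.0616  0.015 ]
foot [ 0.5075 -0.2302  0.    ]
foot [ 0.5043 -0.1917  0.    ]
foot [ 0.4988 -0.137   0.    ]
foot [0.5016 0.0204 0.    ]
```

View pics/w1c.png

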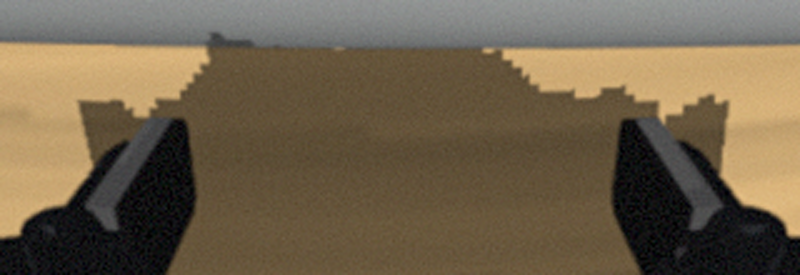

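```bash
cat >>h.py <<'E'
V=np.array([.5003,-.1022,.050]); RR=Rramp(V[2]); O=np.array([V[0],V[1],0]); A6=np.radians(6)
def tcp(xr,yr,psi,gap=0.,off=.036):
    """tube centre (ramp x along deck, y) -> TCP pose"""
    if xr>-.0013: P=RR@np.array([xr,yr,.025])+O
    else: P=Rramp(V[2])@np.array([xr*np.cos(A6),yr,-xr*np.sin(A6)])+O; P[2]=.025
    yaw=V[2]+psi; n=np.array([np.cos(yaw),np.sin(yaw),0])
    p=P-n*(off+gap); p[2]=P[2]-.025
    return p,ori(yaw)
def st():
    s=sensors.observe();f=RR.T@s["contact_force"];print("t",round(float(s["clock"]),2),s["eef_pos"].round(4),"Framp",f.round(2));return s
E
python3 - <<'E'
from h import *
import cv2
W=np.load("w1.npz");K=W["intrinsics"];R=W["R"];C=-R.T@W["t"]
h=[]
for u,v in[(53,78),(419,34)]:
    d=np.array([u-K[0,2],v-K[1,2]]);r=np.hypot(*d);th=r/K[0,0];d=R.T@np.array([*(d/r*np.sin(th)),np.cos(th)]);h.append(C+d*(.002-C[2])/d[2])
h=np.array(h);d=h[0]-h[1];print(h,"yaw",np.arctan2(-d[0],d[1]),[RR.T@(x-O) for x in h])
p0,o0=tcp(-.0325,-.006,-.098,gap=.004);print(p0)
p1,o1=tcp(.025,-.006,.12);print(p1, arm.ik(p1,o1))
st();arm.move_straight(p0,o0,v=.05);st()
W=eyes.camera_params("wrist");np.savez("w2.npz",**W);cv2.imwrite("pics/w2.png",eyes.get_image("wrist")[0:384])
E
```

```text
[[ 0.51417638 -0.00379252  0.002     ]
 [ 0.52542244 -0.20438372  0.002     ]] yaw 0.056005972462326276 [array([1.88835531e-02, 9.75909650e-02, 2.62751490e-05]), array([ 2.00835730e-02, -1.03311620e-01, -9.98520203e-05])]
[ 0.42818656 -0.10789756  0.        ]
[ 0.48734085 -0.11317104  0.00247626] [-4.65863601e-01  3.59578184e-01  1.92719084e+00 -4.44089210e-16
  8.54823628e-01  9.34932725e-01]
t 3.95 [ 0.4147 -0.1074  0.0027] Framp [ 0.35 -0.15 -0.43]
t 4.38 [ 0.4285 -0.1079 -0.    ] Framp [-0.64  0.94 -1.05]
```

View pics/w2.png

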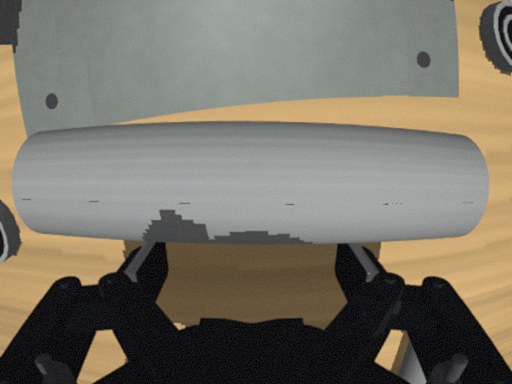

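```bash
sed -i 's/^V=.*; RR=/V=np.array([.5003,-.1037,.053]); RR=/' h.py
python3 - <<'E'
from h import *
import cv2
p1,o1=tcp(.030,-.0045,.08);arm.move_straight(p1,o1,v=.028);st()
W=eyes.camera_params("wrist");np.savez("w3.npz",**W);cv2.imwrite("pics/w3.png",eyes.get_image("wrist"))
im=eyes.get_image("scene")[180:280,140:360];cv2.imwrite("pics/s3.png",cv2.resize(im,None,fx=3.6,fy=3.6,interpolation=cv2.INTER_CUBIC));st()
E
```

```text
t 6.87 [ 0.492  -0.1115  0.003 ] Framp [-1.24 -0.37  0.29]
t 6.97 [ 0.492  -0.1115  0.003 ] Framp [-0.64  0.09  1.04]
```

View pics/w3.png

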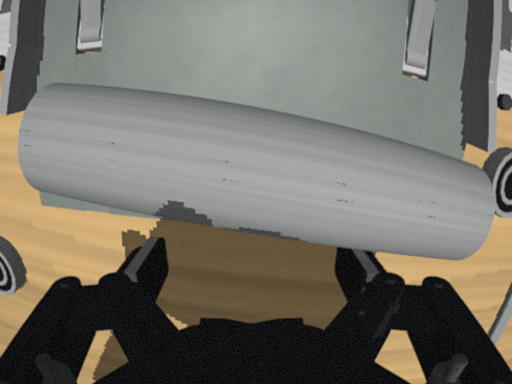

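View pics/s3.png

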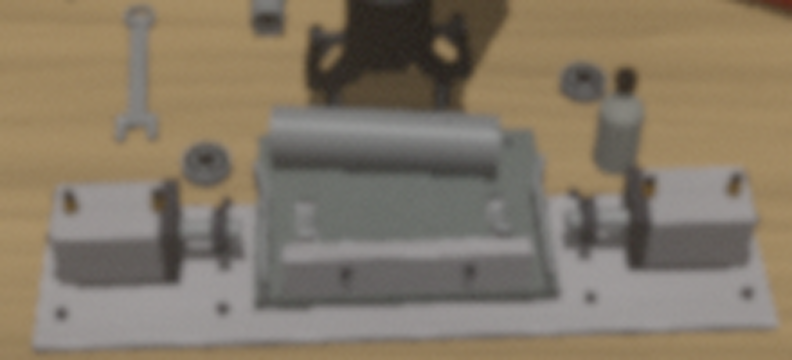

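```bash
cat >>h.py <<'E'
def wray(W,u,v):
    K=W["intrinsics"];R=W["R"];d=np.array([u-K[0,2],v-K[1,2]]);r=np.hypot(*d);th=r/K[0,0]
    return R.T@np.array([*(d/r*np.sin(th)),np.cos(th)]), -R.T@W["t"]
def wpix(W,X):
    c=W["R"]@X+W["t"];K=W["intrinsics"];th=np.arccos(c[2]/np.linalg.norm(c));r=np.hypot(c[0],c[1])
    return K[0,0]*th*c[:2]/r+K[:2,2]
def fitramp(W,sil,ends):
    """tube on deck: ramp x,y,psi"""
    from scipy.optimize import least_squares
    def cen(v):
        x,y,psi=v;a=RR@np.array([-np.sin(psi),np.cos(psi),0]);return RR@np.array([x,y,.025])+O,a
    def res(v):
        P,a=cen(v);o=[]
        for s in sil:
            d,C=wray(W,*s);n=np.cross(a,d);o.append((abs((P-C)@n)/np.linalg.norm(n)-.025)*1000)
        th=np.linspace(0,2*np.pi,73)
        b=np.cross(a,RR[:,2])
        for sg,u in((1,ends[0]),(-1,ends[1])):
            us=[wpix(W,P+sg*.1*a+.025*(np.cos(t)*b+np.sin(t)*RR[:,2]))[0] for t in th]
            o.append(((min(us) if sg>0 else max(us))-u)/2)
        return np.array(o)
    s=least_squares(res,[.03,0,0]);return s.x,s.fun
E
python3 - <<'E'
from h import *
W=np.load("w3.npz")
x,f=fitramp(W,[(130,92),(256,111),(380,143),(130,213),(256,235),(330,245)],(19,493));print(x.round(4),f.round(2))
E
```

```text
[ 0.0368 -0.0133 -0.1111] [-0.36 -0.18 -1.47 -0.02 -0.78 -1.41  0.12 -0.17]
```

```bash
python3 - <<'E'
import cv2
im=cv2.imread("pics/w3.png")
cv2.imwrite("pics/w3c.png",cv2.resize(im[0:270,340:512],None,fx=2.2,fy=2.2,interpolation=cv2.INTER_CUBIC))
E
```

```text
(no output)
```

View pics/w3c.png

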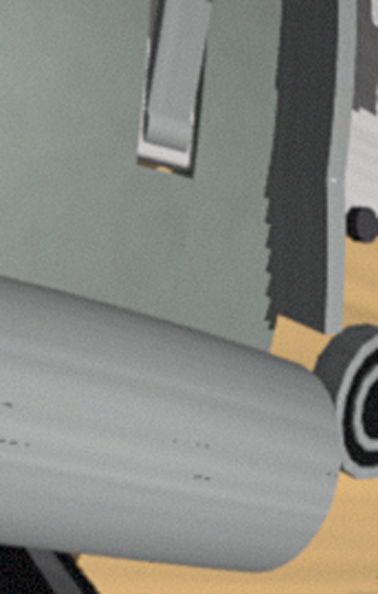

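```bash
python3 - <<'E'
from h import *
W=np.load("w3.npz")
def onplane(u,v,z):
    d,C=wray(W,u,v);d=RR.T@d;c=RR.T@(C-O);return (c+d*(z-c[2])/d[2]).round(4)
for q in[(489,151),(491.4,81),(496,60)]:print(q,onplane(*q,.022))
print("deck edge R",onplane(465,145,0),"L foot",onplane(41,195,0),onplane(41,205,0))
# catches slot ends: left (90,52) right(415,75)
print(onplane(90,40,0),onplane(417,68,0), onplane(90,52,0),onplane(415,77,0))
# left guide top edge: mouth
print(onplane(24,108,.022),onplane(17,80,.022))
E
```

```text
(489, 151) [ 0.0606 -0.1255  0.022 ]
(491.4, 81) [ 0.0954 -0.1174  0.022 ]
(496, 60) [ 0.1067 -0.119   0.022 ]
deck edge R [ 0.0582 -0.1264  0.    ] L foot [0.0063 0.1225 0.    ] [-0.0007  0.1243  0.    ]
[0.0941 0.0801 0.    ] [ 0.093  -0.0843  0.    ] [0.0879 0.0797 0.    ] [ 0.0881 -0.0837  0.    ]
[0.0628 0.1071 0.022 ] [0.077  0.1114 0.022 ]
```

```bash
sed -i 's/^V=.*; RR=/V=np.array([.5003,-.1055,.053]); RR=/' h.py
cat >>h.py <<'E'
def tcp2(x,y,pt,ph,s=-.067,fo=-.057,ff=.011):
    """tube pose in ramp (x,y,psi pt), hand psi ph, contact at tube s with right finger outer corner"""
    a=np.array([-np.sin(pt),np.cos(pt),0]);n=np.array([np.cos(pt),np.sin(pt),0])
    Q=np.array([x,y,.025])+s*a-.025*n
    H=np.array([[np.cos(ph),-np.sin(ph),0],[np.sin(ph),np.cos(ph),0],[0,0,1]])
    P=RR@(Q-H@np.array([ff,fo,0]))+O; P[2]=(RR@np.array([x,y,.025]))[2]-.025
    return P,ori(V[2]+ph)
E
python3 - <<'E'
from h import *
W=np.load("w3.npz")
x,f=fitramp(W,[(130,92),(256,111),(380,143),(130,213),(256,235),(330,245)],(19,493));print(x.round(4),f.round(2))
s=sensors.observe()
for sc in(-.05,-.055,-.06):print(sc,tcp2(*x,.08,s=sc)[0], s["eef_pos"])
print(tcp2(.05,x[1]-.0015,-.11,0.)[0])
E
```

```text
[ 0.0369 -0.0115 -0.1111] [-0.36 -0.18 -1.47 -0.02 -0.78 -1.41  0.12 -0.16]
-0.05 [ 0.48885915 -0.10861619  0.00371833] [ 0.49197353 -0.11150591  0.00298614]
-0.055 [ 0.48857191 -0.11360759  0.00371833] [ 0.49197353 -0.11150591  0.00298614]
-0.06 [ 0.48828468 -0.118599    0.00371833] [ 0.49197353 -0.11150591  0.00298614]
[ 0.50549255 -0.12512707  0.00508947]
```

```bash
python3 - <<'E'
from h import *
import cv2
p,o=tcp2(.060,-.014,-.105,0.,ff=.008);print(p);arm.move_straight(p,o,v=.025);st()
W=eyes.camera_params("wrist");np.savez("w4.npz",**W);cv2.imwrite("pics/w4.png",eyes.get_image("wrist"));st()
E
```

```text
[ 0.51878083 -0.12555996  0.00613476]
t 8.33 [ 0.5187 -0.1255  0.0061] Framp [-0.42 -0.22 -0.62]
t 8.38 [ 0.5188 -0.1256  0.0062] Framp [-0.98 -0.51  0.28]
```

View pics/w4.png

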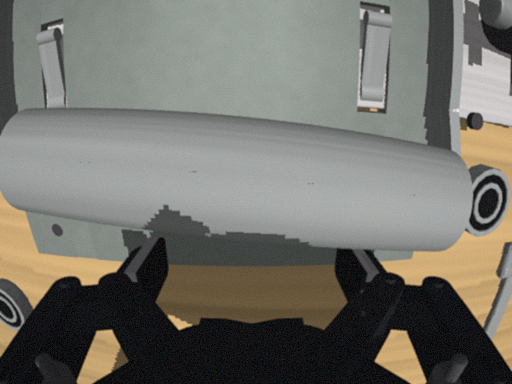

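```bash
python3 - <<'E'
from h import *
W=np.load("w4.npz")
x,f=fitramp(W,[(130,109),(256,117),(380,136),(130,225),(256,240),(330,246)],(-1,473));print(x.round(4),f.round(2))
print(sensors.observe()["eef_pos"],tcp2(*x,0.,ff=.008)[0])
d,C=wray(W,459,150);d=RR.T@d;c=RR.T@(C-O);print((c+d*(.022-c[2])/d[2]).round(4))
E
```

```text
[ 0.0623 -0.0154 -0.1102] [-0.6   0.07 -0.27 -0.57 -0.39 -0.3  -0.57  0.54]
[ 0.51878527 -0.12557492  0.00615537] [ 0.52084539 -0.12672404  0.00637948]
[ 0.0763 -0.1232  0.022 ]
```

```bash
python3 - <<'E'
from h import *
import cv2
s=sensors.observe();p=s["eef_pos"];fw=RR@np.array([1,0.0,0])
for i in range(4):
    p=p+fw*.006+RR[:,1]*.0008; arm.move_straight(p,v=.025);s=st()
    if (RR.T@s["contact_force"])[0]<-6: break
W=eyes.camera_params("wrist");np.savez("w5.npz",**W);cv2.imwrite("pics/w5.png",eyes.get_image("wrist"));st()
E
```

```text
t 8.78 [ 0.5251 -0.1244  0.0069] Framp [-0.9  -0.75  0.21]
t 9.17 [ 0.531  -0.1233  0.0075] Framp [-0.26 -0.1   0.28]
t 9.56 [ 0.537  -0.1223  0.0081] Framp [-0.43  0.64 -0.05]
t 9.95 [ 0.5428 -0.1211  0.0087] Framp [-0.5   1.56  0.15]
t 10.0 [ 0.5426 -0.1211  0.0087] Framp [-0.33 -0.17 -0.  ]
```

View pics/w5.png

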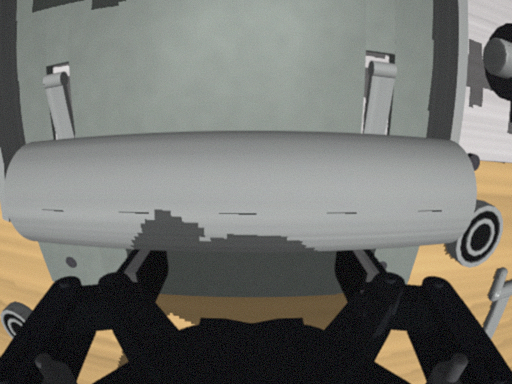

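```bash
python3 - <<'E'
from h import *
W=np.load("w5.npz")
x,f=fitramp(W,[(130,135),(256,131),(380,134),(130,248),(256,250),(380,249)],(5,475));print(x.round(4),f.round(2))
s=sensors.observe();h=RR.T@(s["eef_pos"]-O);print(h)
E
```

```text
[ 0.0803 -0.0119  0.0008] [-0.4  -0.12  0.18 -0.23 -0.75  0.48 -0.13  0.11]
[ 0.04207777 -0.01780693  0.00427518]
```

```bash
python3 - <<'E'
from h import *
import cv2
s=sensors.observe();h=RR.T@(s["eef_pos"]-O)
h=np.array([.078,-.0135,h[2]]);arm.move_straight(RR@h+O,v=.025);st()
while h[0]<.104:
    h=h+[.005,0,0];arm.move_straight(RR@h+O,v=.025);s=st();F=(RR.T@s["contact_force"])[0]
    if F<-7:break
W=eyes.camera_params("wrist");np.savez("w6.npz",**W);cv2.imwrite("pics/w6.png",eyes.get_image("wrist"));st();print(h)
E
```

```text
t 11.6 [ 0.5776 -0.1149  0.0123] Framp [-3.59 -0.42  3.28]
t 11.95 [ 0.5834 -0.1146  0.013 ] Framp [-0.64 -0.49  0.36]
t 12.3 [ 0.5885 -0.1144  0.0136] Framp [-1.44  0.55 -0.23]
t 12.65 [ 0.5935 -0.1142  0.0141] Framp [-0.89 -0.31 -0.74]
t 13.0 [ 0.5985 -0.1139  0.0147] Framp [-0.31  0.03  0.91]
t 13.35 [ 0.6033 -0.1136  0.0151] Framp [ 0.26  0.25 -0.1 ]
t 13.7 [ 0.608  -0.1133  0.0156] Framp [ 0.31  0.24 -0.1 ]
t 13.75 [ 0.6079 -0.1133  0.0155] Framp [-0.43  0.03  0.48]
[ 0.108      -0.0135      0.00427518]
```

View pics/w6.png

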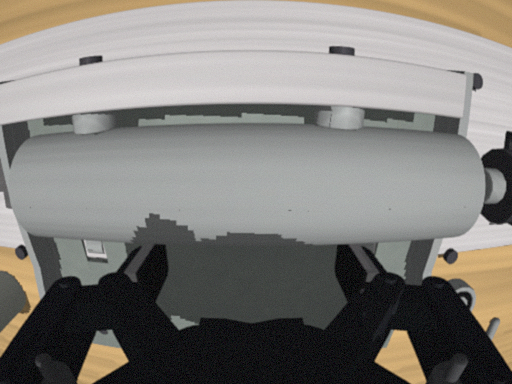

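```bash
python3 - <<'E'
from h import *
import cv2
W=np.load("w6.npz")
x,f=fitramp(W,[(130,127),(256,122),(380,126),(130,240),(256,244),(380,243)],(9,484));print(x.round(4),f.round(2))
im=cv2.imread("pics/w6.png")[40:280];cv2.imwrite("pics/w6c.png",cv2.resize(im,None,fx=1.55,fy=1.55,interpolation=cv2.INTER_CUBIC))
E
```

```text
[ 0.1498 -0.0121 -0.0032] [-0.62  0.08  0.39 -0.57 -0.26  0.62 -0.06  0.05]
```

View pics/w6c.png

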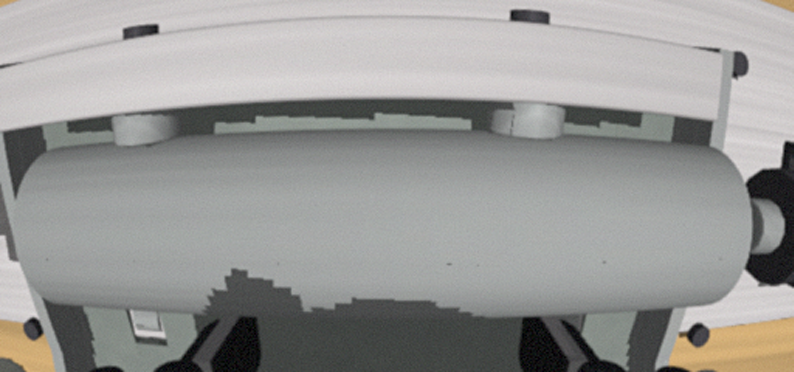

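```bash
python3 - <<'E'
from h import *
import cv2
def F(): return np.mean([(RR.T@sensors.observe()["contact_force"]) for _ in range(1)],0)
s=sensors.observe();h=np.array([.108,-.0135,.00428])
for i in range(8):
    h=h+[.001,0,0];arm.move_straight(RR@h+O,v=.012);arm.dwell(.05);s=st()
    if (RR.T@s["contact_force"])[0]<-2.5:
        arm.dwell(.05);s=st()
        if (RR.T@s["contact_force"])[0]<-2: break
W=eyes.camera_params("wrist");np.savez("w7.npz",**W);cv2.imwrite("pics/w7.png",eyes.get_image("wrist"));print(h)
E
```

```text
t 14.05 [ 0.6088 -0.1133  0.0156] Framp [0.32 0.4  0.21]
t 14.35 [ 0.6098 -0.1132  0.0158] Framp [ 0.4   0.54 -0.09]
t 14.65 [ 0.6109 -0.1132  0.0159] Framp [-0.28 -0.37  0.56]
t 14.95 [ 0.6112 -0.1131  0.0158] Framp [-3.38  0.42  2.06]
t 15.0 [ 0.6113 -0.1131  0.0158] Framp [-3.2  -0.4   1.81]
[ 0.112   -0.0135   0.00428]
```

View pics/w7.png

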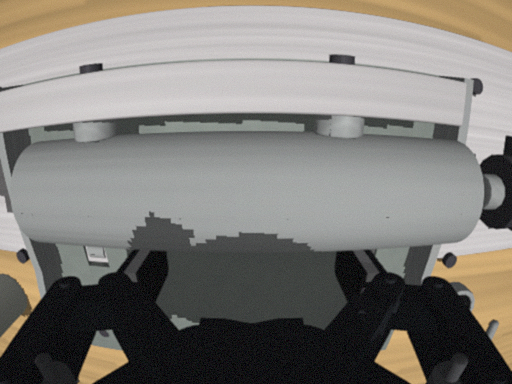

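```bash
python3 - <<'E'
from h import *
import cv2
h=RR.T@(sensors.observe()["eef_pos"]-O)
arm.move_straight(RR@(h-[.010,0,0])+O,v=.025);st()
p=RR@(h-[.045,0,0])+O;arm.move_straight(p,v=.08)
cv2.imwrite("pics/w8.png",eyes.get_image("wrist"))
p[2]+=.12;arm.move_straight(p,v=.12);arm.goto([.36,-.11,.2],ori(V[2]));st()
for n in("scene","top","wrist"):cv2.imwrite(f"pics/{n}9.png",eyes.get_image(n))
a=cv2.imread("pics/top9.png")[95:225,140:360];cv2.imwrite("pics/top9c.png",cv2.resize(a,None,fx=3.6,fy=3.6,interpolation=cv2.INTER_CUBIC))
a=cv2.imread("pics/scene9.png")[180:280,140:360];cv2.imwrite("pics/scene9c.png",cv2.resize(a,None,fx=3.6,fy=3.6,interpolation=cv2.INTER_CUBIC))
E
```

```text
t 15.62 [ 0.6015 -0.1136  0.0148] Framp [0.01 0.47 0.62]
t 18.28 [ 0.3607 -0.1104  0.2001] Framp [ 0.58 -0.86  0.69]
```

View pics/w8.png

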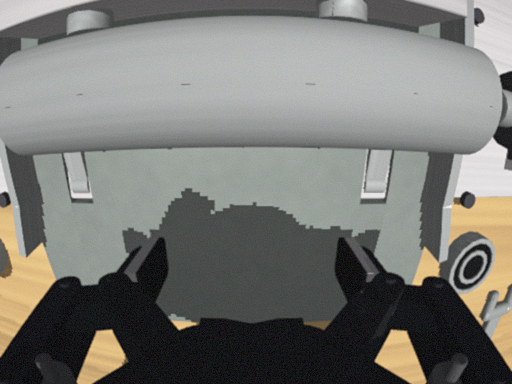

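View pics/top9c.png

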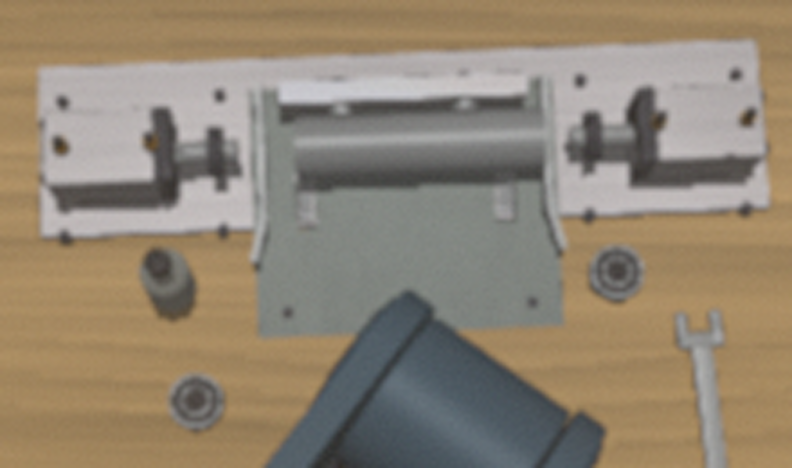

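View pics/scene9c.png

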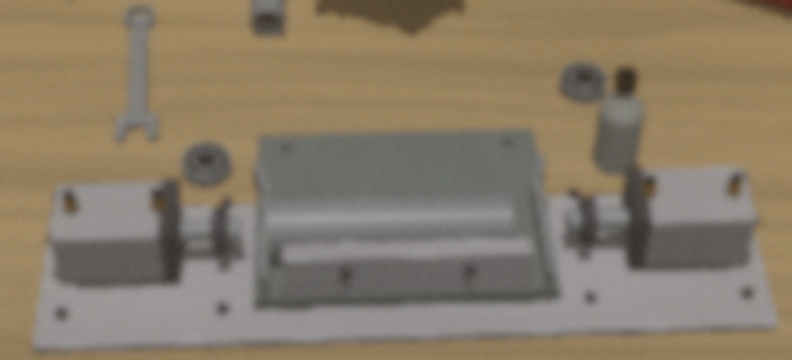

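```bash
python3 - <<'E'
from h import *
st();print(arm.hand_in())
E
```

```text
t 18.43 [ 0.3607 -0.1102  0.1998] Framp [-1.04  0.58  0.22]
the job is handed in; nothing more can be done
None
```

The steel tube is home against both stop buttons and the spring catches hold it there, but it sits about 12 mm right of mid-width. I pushed it from behind with the open fingertips and handed the job in at 18.4 s.

**Last checks**
- **Position:** The wrist-camera fit put the tube's centre at x ≈ 0.150 m up the ramp, as required, and square to within about 0.003 rad.
- **Push at the stop:** A light push met firm resistance at about 3 N, at the expected place.
- **After backing off:** The tube stayed put, with both catch slots visible behind it. The gripper was well clear at hand-in. In the last top and scene pictures, both bearings, the oil bottle and the spanner are where they were at the start.

**What did not go to plan**
- **Squaring the tube:** Turning the hand did not square the tube on the lower ramp. It kept its skew of about 0.11 rad, drifted right, and only squared as its right end ran into the flared part of the right guide.
- **Sideways position:** It stayed close to the right guide, and I did not re-centre it. The guides leave 13 mm of play each side. The left catch still falls under the tube, but only just.
- **Unsupported moves:** The tube was not in contact with the fingers the whole way. It rolled slightly ahead of the left finger early on. The catches also snapped it the last few millimetres into the stop.

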